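# Hold the hidden bolt head while the driver runs the nut home

### The arm

A 7-joint arm with a two-finger parallel gripper is mounted at the origin on the work surface. World frame = base frame: x ahead of the robot, y to its left, z up, the work surface at z = 0. Lengths are in m, angles in rad, forces in N, time in s.
With the tool pointing down it reaches from about 0.4 to 0.85 m from the base axis. Payload 4.5 kg.
Tool frame: the origin (TCP) lies on the centre line of the jaws, within the pads' length; the fingertips stand 11 mm ahead of it and the grasp point (between the pads) lies 8 mm behind it; z points along the fingers, y is the line along which they close (so a half turn about z gives the same grasp; the last joint's range is limited). The gripper opens to 88 mm and grips with 3 to 60 N. Pads are 18 mm wide; open, the fingers measure 123 mm over their backs; the gripper's body (75 mm by 187 mm) begins 45 mm behind the grasp point.
Start: joints at [1.376, 0.689, -0.195, 1.565, 0.157, 0.902, -0.215], TCP at [0.142, -0.609, 0.25] pointing down, gripper open.
Joint ranges: [-3.01, 3.01], [-0.46, 2.08], [-1.47, 1.51], [0.13, 2.56], [-1, 4.14], [0.04, 2.09], [-2.66, 2.66]. Speed limits (rad/s): [2.57, 2.57, 3.14, 3.14, 3.14, 3.14, 3.14].

### API

Orientations are given as a unit quaternion [x, y, z, w].
In Python, from plant import * gives the robot as it stands. The module is installed in compiled form; this text tells all that it offers.
- The arm moves only by the tool send_rows, never from a script. Its argument "motion" is a list of rows, each an object of numbers: "x", "y", "z": the shift along the tool's x, y, z in cm; "rx", "ry", "rz": the turn, a rotation vector about the tool's x, y, z in rad; "jaw": the finger opening in cm, from 0 to 8.81. In form: [{"x": .., "y": .., "z": .., "rx": .., "ry": .., "rz": .., "jaw": ..}, ...]. A call has exactly 5 rows; each row shifts and turns the commanded pose from where the row before left it, along the tool's axes as they then stand; what a row does not reach is not made up. A row lasts 1/10 s, in which the tool goes at most 50 mm and 8.59 degrees, less where a joint would pass 70% of its speed; a pose out of reach is approached as far as the arm can. A call is refused whole if a number of a shift passes 5 or a number of a turn 0.15, either way. A call with a gripper value outside its range is refused whole. The fingers move at their own pace and stop on an object; "grip_force" is the grip in N (left out, the last holds). Time passes only in rows, so rows that do not move let the fingers close, or fill a call up. It gives the time, the measured TCP pose, the force, the opening and the grip force at its end, in the units of the state.
- get_state(): the state, without advancing time (a new reading comes with each control period).
- snapshot(name): name is "scene" or "top" or "wrist"; returns a dict with "img" (480x640x3 uint8, red, green, blue), "vertical_fov" (degrees; the focal length in pixels is half the picture's height over the tangent of half this angle, whatever the lens; pixels are square), "cx", "cy" (the principal point, pixels), "extrinsics" (4x4, takes a point from camera to world coordinates). Camera axes: x right, y up, looking along -z (the intrinsics and any distortion apply to the point x, -y, -z); pixel columns grow to the right and rows downward; lengths in m; the calibration is good to about 2 mm. A picture is of the moment at which its call begins. There is no depth.
- finish_job(): hands the job in; it is judged then, once.
The state is a dict: "clock": time; "q": joint angles; "qd": joint speeds; "joint_torque": joint torques, N m; "tool_pos": TCP position; "eef_rot": TCP orientation; "contact_force": force on the tool from outside, world axes, zero at the start; "moment": the same for the moment, N m; "opening": opening from 0.0 (shut) to 1.0 (fully open); "finger_force": force on a finger pad.
Only numpy, scipy, OpenCV 4.12 (cv2) and the standard library are available. Lean on these libraries where they do the work, as an engineer would, in place of code of your own. Each camera call takes 0.05 s, during which the arm holds its last target. There are 200 camera calls.

### The job

A cordless nut driver is already running on the nut that fastens one ear of the filled growing mould to the steel channel rail, but the bolt just spins round with the nut because nobody holds its head. Reach down into the channel, behind the wall that the bolt goes through, grip that bolt's hexagon head firmly between the fingers and keep it from turning until the driver has run the nut fully home against the washer on the ear. Finish while still holding the bolt head still, and leave the loose things on the bench where they are.

Things in the scene. Friction and masses are not known exactly. Their poses are not given: they have to be found in the camera images.
- bolt: Steel bolt to hold. Origin: centre of its hexagon head, 65 mm above the table. x: level, along the bolt from the driver out through the head; y, z turn with it. Head 24 mm across flats, 28 over corners, 10 thick. It spins free at about 2 rad/s; torque at most 0.2 N m. Channel wall (30 mm washer, 4 thick, between) 9 mm from the origin towards the driver; opposite wall 43 mm the other way.
- nut (a joint): Travel of the nut along the bolt towards the ear, in m: 0 at the start, 0.005 when fully home against the ear's washer. It grows only while the bolt is kept from turning: with the head held the driver takes about 10 s for the whole way, then stalls and goes on pushing with 0.2 N m. Reading noisy.
- mould_rail: Fixed steel channel, open on top, 340 mm long, walls 90 mm high and 5 thick, 52 apart, floor 6 thick; straw-filled aluminium mould, 90 mm high, on its -x side. Origin on the table mid-channel; x across the channel, away from the mould, y along it, z up. Bolt heads at x -17, y +125 and -125 mm: either is the spinning one, the other is tight. Over 100 mm is free along the channel beside each head.
- driver: Fixed grey cordless inline nut driver in a black cradle, on the mould side of the rail at the bolt that it drives. Axes as mould_rail; origin on the table at mid-channel, in line with that bolt. Driver and socket lie 45 to 278 mm from the origin in -x; highest point 92 mm above the table.
- spanner: Loose 190 mm spanner lying on the table on the far side of the rail. Leave it.
- nut_dish: Loose glass dish, 90 mm across, 14 mm high, with spare nuts, on the far side of the rail. Leave it.
- washer: Loose washer, 30 mm across, 4 mm thick, on the far side of the rail. Leave it.
- culture_a: Loose culture dish, 90 mm across, 14 mm high, to the robot's left. Leave it.
- culture_b: Loose culture dish, 90 mm across, 14 mm high, to the robot's left. Leave it.
- jar: Loose glass jar with a steel lid, 86 mm across, 132 mm high, to the robot's right. Leave it.
- reishi: Loose dried bracket mushroom, 92 mm across, 61 mm high, to the robot's right. Leave it.

How it is judged:
On the way, in this order (a step that is already met when the one before it is completed fails the run):
1. the bolt head is between the fingers, gripped, and no longer turns (contact force between the fingers and bolt above 5 N and distance between the grasp point and bolt below 0.025 m and angular speed of bolt below 0.25 rad/s), for 0.5 s.
2. with the head held, the nut has run home (all of step 1 and value of joint nut above 0.0046 m), for 0.2 s.
At the end, for the whole second after the job is handed in: The nut is home (travel over 4.6 of 5 mm) and the bolt head is still gripped between the fingers (finger force over 5 N, grasp point within 25 mm of the head's centre) and not turning (under 0.25 rad/s), through the last second (all of step 2); the arm keeps its last pose, push and grip.
It fails at once if a loose thing on the bench is shifted by more than 30 mm (distance of any of spanner, nut_dish, washer, culture_a, culture_b, jar, reishi from where it was at the start of the episode above 0.03 m).
It also fails if it takes over 54 s, if anything falls off the work surface, if the arm or the gripper's body presses on something with over 40 N, if the wrist force passes 120 N, or if a joint passes its speed limit or range.

## Working session

There is one attempt and no reset: what is moved stays moved. The work goes in short steps, Python scripts to look and compute and a tool call to move; the robot and the scene stay as the last step left them, time stands still between calls to the robot, and variables do not carry over. Pictures are saved under pics/ and viewed, at most 10 in all, crops included, and the job is handed in when it is done.

Besides the shell and the picture viewer there is one more tool, called in YAML: its name, and indented under it one key for each argument. send_rows: Moves the arm, as the interface text tells. Its arguments: {"type":"object","properties":{"motion":{"type":"array"},"grip_force":{"type":"number"}},"required":["motion"]}

```bash
mkdir -p pics
python3 - <<'E'
from plant import *
import cv2,numpy as np
s=get_state();print({k:np.round(v,3) for k,v in s.items()})
for n in("scene","top"):
    d=snapshot(n);cv2.imwrite(f"pics/{n}0.png",d["img"][:,:,::-1]);print(n,{k:np.round(v,4).tolist() for k,v in d.items() if k!="img"},d.keys())
E
```

```text
{'clock': np.float64(0.0), 'q': array([ 1.376,  0.69 , -0.195,  1.566,  0.157,  0.902, -0.215]), 'qd': array([ 0.002,  0.001,  0.   , -0.001, -0.001, -0.003, -0.001]), 'joint_torque': array([ 0.0000e+00, -5.2756e+01, -1.2670e+00, -1.5343e+01, -5.3000e-02,
        6.0000e-03,  0.0000e+00]), 'tool_pos': array([ 0.142, -0.608,  0.249]), 'eef_rot': array([ 0.993,  0.114, -0.   , -0.001]), 'contact_force': array([ 0.256, -0.207,  0.546]), 'moment': array([-0.002,  0.03 , -0.01 ]), 'finger_force': np.float64(0.0), 'opening': np.float64(0.998)}
scene {'vertical_fov': 43.7066, 'cx': 323.4747, 'cy': 243.8989, 'extrinsics': [[0.4474, -0.6969, 0.5605, 1.4621], [0.8943, 0.3511, -0.2774, -0.3939], [-0.0035, 0.6254, 0.7803, 1.2884], [0.0, 0.0, 0.0, 1.0]]} dict_keys(['img', 'vertical_fov', 'cx', 'cy', 'extrinsics'])
top {'vertical_fov': 46.0211, 'cx': 325.7792, 'cy': 238.3165, 'extrinsics': [[0.0115, 0.9944, -0.105, 0.4581], [-0.9997, 0.0094, -0.0207, 0.0203], [-0.0196, 0.1052, 0.9943, 1.4059], [0.0, 0.0, 0.0, 1.0]]} dict_keys(['img', 'vertical_fov', 'cx', 'cy', 'extrinsics'])
```

View pics/top0.png

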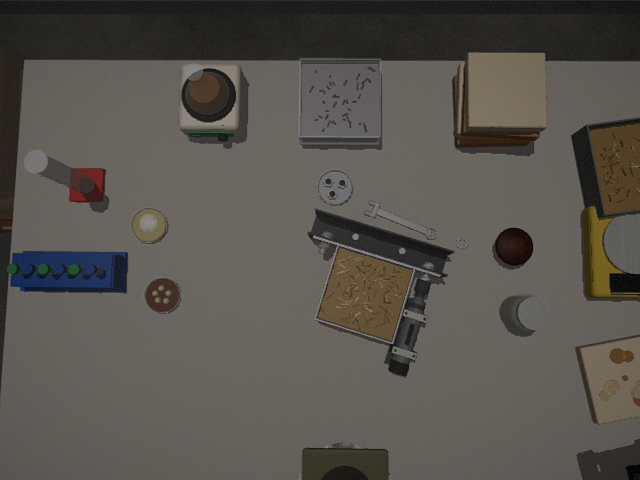

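View pics/scene0.png

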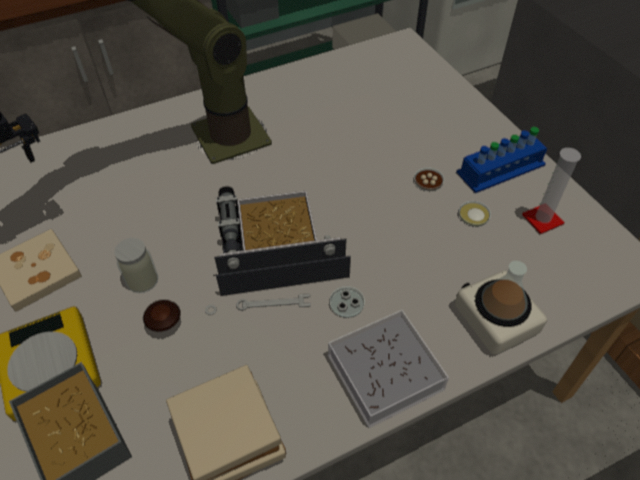

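Rail in the top view: ends near (314,224) and (448,263), with the driver at the right end (415,315). In the scene view the heads are near (234,262), the driver's, and (330,249). I'll crop both views for exact corners.

```bash
python3 - <<'E'
import cv2,numpy as np
a=cv2.imread("pics/top0.png")[195:295,295:465];b=cv2.imread("pics/scene0.png")[225:300,205:365]
a=cv2.resize(a,None,fx=4.5,fy=3,interpolation=3) if 0 else cv2.resize(a,(680,400)[:2],interpolation=3)[:, :]
b=cv2.resize(b,None,fx=4.25,fy=4.25,interpolation=3)[:200] if 0 else cv2.resize(b,(427,200),interpolation=3)
c=np.zeros((600,680,3),np.uint8);c[:400]=a;c[400:,:427]=b
c=np.clip(c.astype(float)*2,0,255).astype(np.uint8)
cv2.imwrite("pics/crop0.png",c)
E
cat > h.py <<'E'
import numpy as np
def ray(d,u,v):
    h,w=480,640; f=h/2/np.tan(np.radians(d["vertical_fov"])/2)
    E=np.array(d["extrinsics"]); r=E[:3,:3]@np.array([(u-d["cx"])/f,-(v-d["cy"])/f,-1.]); return E[:3,3],r
def onz(d,u,v,z):
    o,r=ray(d,u,v); return o+r*(z-o[2])/r[2]
def proj(d,p):
    f=240/np.tan(np.radians(d["vertical_fov"])/2);E=np.array(d["extrinsics"]);c=E[:3,:3].T@(np.array(p)-E[:3,3])
    return d["cx"]+f*c[0]/-c[2], d["cy"]-f*c[1]/-c[2]
E
```

```text
(no output)
```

View pics/crop0.png

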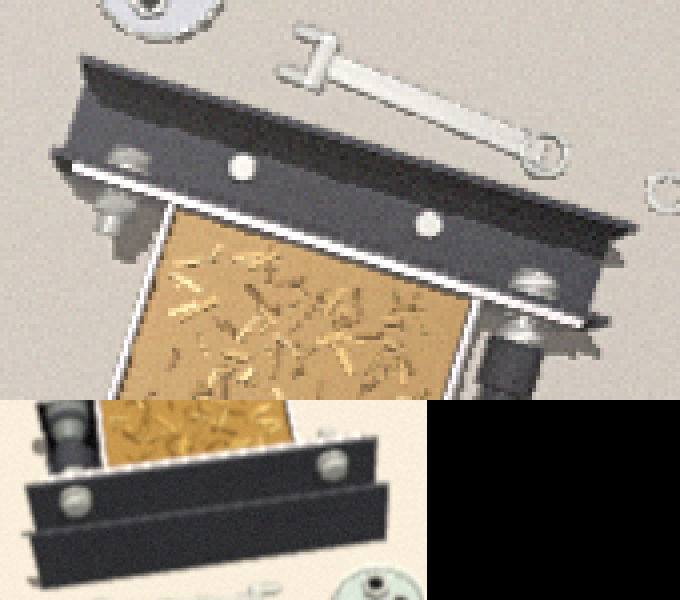

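Crop: heads at crop (536,282) and (130,157) in the top view, (76,501) and (333,465) in the scene view; wall ends at (56,152), (605,322), (85,60) and (635,228).

Run:
```python
from plant import *
from h import *
T=snapshot("top");S=snapshot("scene")
t=lambda u,v:(295+u/4,195+v/4)
s=lambda u,v:(205+u/2.667,225+(v-400)/2.667)
H=[]
for n,a,b in(("drv",t(536,284),s(76,501)),("oth",t(130,158),s(333,465))):
    o1,r1=ray(T,*a);o2,r2=ray(S,*b)
    k=np.linalg.lstsq(np.c_[r1,-r2],o2-o1,rcond=None)[0];p,q=o1+r1*k[0],o2+r2*k[1]
    print(n,p.round(4),q.round(4),"z65",onz(T,*a,.065).round(4),onz(S,*b,.065).round(4));H.append((p+q)/2)
print("dist",np.linalg.norm(H[0]-H[1]))
for z in(.09,.096):
    c=[onz(T,*t(*x),z) for x in((56,152),(605,322),(85,60),(635,228))]
    print(z,np.round(c,4),np.linalg.norm(c[0]-c[1]),np.linalg.norm(c[0]-c[2]),[np.degrees(np.arctan2(*(c[i]-c[i+1])[[0,1]])) for i in(0,2)])
    m=sum(c)/4;yl=(c[0]-c[1]+c[2]-c[3]);yl[2]=0;yl/=np.linalg.norm(yl);xl=np.array([yl[1],-yl[0],0])
    print("mid",m,"yl",yl,"heads",(m-.017*xl-.125*yl).round(4),(m-.017*xl+.125*yl).round(4))
```

```text
drv [ 0.536  -0.1963  0.0682] [ 0.5374 -0.1927  0.0677] z65 [ 0.5361 -0.1968  0.065 ] [ 0.5354 -0.1922  0.065 ]
oth [0.6085 0.0442 0.0683] [0.6095 0.0464 0.0684] z65 [0.6089 0.0442 0.065 ] [0.6071 0.0477 0.065 ]
dist 0.25044129702727147
0.09 [[ 0.6092  0.0872  0.09  ]
 [ 0.5131 -0.2324  0.09  ]
 [ 0.6639  0.0709  0.09  ]
 [ 0.5679 -0.2503  0.09  ]] 0.33372451753186005 0.057056295620262897 [np.float64(16.739773393824578), np.float64(16.64213851898209)]
mid [ 0.58851351 -0.08114454  0.09      ] yl [0.2872074  0.95786842 0.        ] heads [ 0.5363 -0.196   0.09  ] [0.6081 0.0435 0.09  ]
0.096 [[ 0.6085  0.0869  0.096 ]
 [ 0.5128 -0.2312  0.096 ]
 [ 0.663   0.0707  0.096 ]
 [ 0.5674 -0.2491  0.096 ]] 0.33220287608888144 0.05679614325075555 [np.float64(16.739773393824585), np.float64(16.642138518982108)]
mid [ 0.58791881 -0.08068198  0.096     ] yl [0.2872074  0.95786842 0.        ] heads [ 0.5357 -0.1955  0.096 ] [0.6075 0.0439 0.096 ]
```

Triangulated heads: z ≈ 0.068 (expected 0.065) and 250 mm apart, as stated. Driven head ≈ (0.536, -0.195), and the rail's y axis is (0.287, 0.958). Next I turn the tool 0.52 rad to square it up, then go above the head.

send_rows:
  motion:
    - {"rz": 0.104}
    - {"rz": 0.104}
    - {"rz": 0.104}
    - {"rz": 0.104}
    - {"rz": 0.104}
  grip_force: 50

```text
schema error: expected keys x, y, z, rx, ry, rz, jaw
```

send_rows:
  motion:
    - {"x": 1.7, "y": -3.3}
    - {"x": 1.7, "y": -3.3}
    - {"x": 1.7, "y": -3.3}
    - {"x": 1.7, "y": -3.3}
    - {"x": 1.7, "y": -3.3}

```text
schema error: expected keys x, y, z, rx, ry, rz, jaw
```

send_rows:
  motion:
    - {"x": 1.7, "y": -3.3}
    - {"x": 1.7, "y": -3.3}
    - {"x": 1.7, "y": -3.3}
    - {"x": 1.7, "y": -3.3}
    - {"x": 1.7, "y": -3.3}

```text
schema error: expected keys x, y, z, rx, ry, rz, jaw
```

send_rows:
  motion:
    - {"x": 1.7, "y": -3.3}
    - {"x": 1.7, "y": -3.3}
    - {"x": 1.7, "y": -3.3}
    - {"x": 1.0, "y": -3.3}
    - {}

```text
schema error: expected keys x, y, z, rx, ry, rz, jaw
```

Run:
```python
from plant import *
import cv2
from h import *
from scipy.spatial.transform import Rotation as R
s=get_state();M=R.from_quat(s["eef_rot"]).as_matrix();print(s["clock"],s["tool_pos"],M.round(3),s["q"].round(2),s["opening"])
d=snapshot("wrist");cv2.imwrite("pics/w1.png",d["img"][:,:,::-1]);print(d["vertical_fov"],d["cx"],d["cy"],d["extrinsics"].round(4).tolist())
h=np.array([.536,-.195,.065]);print("px",proj(d,h),"tool err cm",100*M.T@(h-s["tool_pos"]))
```

```text
0.2 [ 0.14166095 -0.60838832  0.24923018] [[ 0.974  0.227 -0.   ]
 [ 0.227 -0.974  0.001]
 [-0.    -0.001 -1.   ]] [ 1.38  0.69 -0.19  1.57  0.16  0.9  -0.22] 1.0010345971854873
58.91341957542012 310.6102843740063 229.94351961723999 [[0.2258, 0.9305, 0.2885, 0.2158], [-0.9742, 0.2159, 0.0661, -0.5908], [-0.0008, -0.296, 0.9552, 0.3839], [0.0, 0.0, 0.0, 1.0]]
px (np.float64(-404.18683100801815), np.float64(-861.0327166498924)) tool err cm [ 47.78474029 -31.29602063  18.45310819]
```

View pics/w1.png

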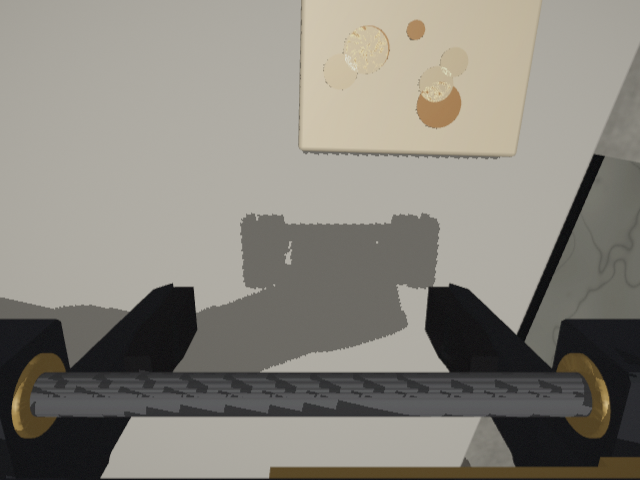

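The arm hasn't moved, because every row needs all seven keys. The wrist picture shows only the bench and cutting board between the fingers. I'll resend the moves in full.

send_rows:
  motion:
    - {"x": 0, "y": 0, "z": 0, "rx": 0, "ry": 0, "rz": 0.104, "jaw": 8.8}
    - {"x": 0, "y": 0, "z": 0, "rx": 0, "ry": 0, "rz": 0.104, "jaw": 8.8}
    - {"x": 0, "y": 0, "z": 0, "rx": 0, "ry": 0, "rz": 0.104, "jaw": 8.8}
    - {"x": 0, "y": 0, "z": 0, "rx": 0, "ry": 0, "rz": 0.104, "jaw": 8.8}
    - {"x": 0, "y": 0, "z": 0, "rx": 0, "ry": 0, "rz": 0.104, "jaw": 8.8}
  grip_force: 50

```text
clock: 0.75
tool_pos: [0.1418, -0.6086, 0.2496]
eef_rot: [0.989, -0.147, 0.0, -0.0]
contact_force: [-0.1, 0.1, -0.1]
opening: 0.999
finger_force: 0.0
```

send_rows:
  motion:
    - {"x": 1.7, "y": -3.3, "z": 0, "rx": 0, "ry": 0, "rz": 0, "jaw": 8.8}
    - {"x": 1.7, "y": -3.3, "z": 0, "rx": 0, "ry": 0, "rz": 0, "jaw": 8.8}
    - {"x": 1.7, "y": -3.3, "z": 0, "rx": 0, "ry": 0, "rz": 0, "jaw": 8.8}
    - {"x": 1.7, "y": -3.3, "z": 0, "rx": 0, "ry": 0, "rz": 0, "jaw": 8.8}
    - {"x": 1.7, "y": -3.3, "z": 0, "rx": 0, "ry": 0, "rz": 0, "jaw": 8.8}

```text
clock: 1.25
tool_pos: [0.2715, -0.4739, 0.2498]
eef_rot: [0.989, -0.145, 0.0, 0.0]
contact_force: [0.2, -0.3, 0.6]
opening: 0.997
finger_force: 0.0
```

send_rows:
  motion:
    - {"x": 1.7, "y": -3.3, "z": 0, "rx": 0, "ry": 0, "rz": 0, "jaw": 8.8}
    - {"x": 1.7, "y": -3.3, "z": 0, "rx": 0, "ry": 0, "rz": 0, "jaw": 8.8}
    - {"x": 1.7, "y": -3.3, "z": 0, "rx": 0, "ry": 0, "rz": 0, "jaw": 8.8}
    - {"x": 1.7, "y": -3.3, "z": 0, "rx": 0, "ry": 0, "rz": 0, "jaw": 8.8}
    - {"x": 1.7, "y": -3.3, "z": 0, "rx": 0, "ry": 0, "rz": 0, "jaw": 8.8}

```text
clock: 1.75
tool_pos: [0.4003, -0.3402, 0.2498]
eef_rot: [0.989, -0.145, 0.0, 0.0]
contact_force: [0.5, -0.5, -0.4]
opening: 1.003
finger_force: 0.0
```

send_rows:
  motion:
    - {"x": 1.7, "y": -3.3, "z": 0, "rx": 0, "ry": 0, "rz": 0, "jaw": 8.8}
    - {"x": 1.7, "y": -3.3, "z": 0, "rx": 0, "ry": 0, "rz": 0, "jaw": 8.8}
    - {"x": 1.7, "y": -3.3, "z": 0, "rx": 0, "ry": 0, "rz": 0, "jaw": 8.8}
    - {"x": 1.0, "y": -3.3, "z": 0, "rx": 0, "ry": 0, "rz": 0, "jaw": 8.8}
    - {"x": 0, "y": 0, "z": 0, "rx": 0, "ry": 0, "rz": 0, "jaw": 8.8}

```text
clock: 2.25
tool_pos: [0.4994, -0.2265, 0.2495]
eef_rot: [0.99, -0.14, 0.001, -0.002]
contact_force: [-0.3, -1.0, -0.3]
opening: 0.998
finger_force: 0.0
```

Run:
```python
from plant import *
import cv2
from h import *
from scipy.spatial.transform import Rotation as R
s=get_state();M=R.from_quat(s["eef_rot"]).as_matrix();print(s["clock"],s["tool_pos"],M.round(3),s["q"].round(2),s["opening"])
d=snapshot("wrist");cv2.imwrite("pics/w2.png",d["img"][:,:,::-1]);print(d["extrinsics"].round(4).tolist())
h=np.array([.536,-.195,.065]);print("px",proj(d,h),"tool err cm",100*M.T@(h-s["tool_pos"]))
```

```text
2.25 [ 0.49937691 -0.22646751  0.24954862] [[ 0.961 -0.278  0.002]
 [-0.278 -0.961  0.004]
 [ 0.001 -0.004 -1.   ]] [ 0.34  0.58  0.01  1.81 -0.01  0.75 -1.49] 0.9980698240860245
[[-0.279, 0.9181, 0.2817, 0.5721], [-0.9603, -0.2657, -0.0852, -0.2478], [-0.0034, -0.2943, 0.9557, 0.3844], [0.0, 0.0, 0.0, 1.0]]
px (np.float64(258.075632574381), np.float64(167.77424131036815)) tool err cm [ 2.61843175 -3.96448842 18.47493212]
```

View pics/w2.png

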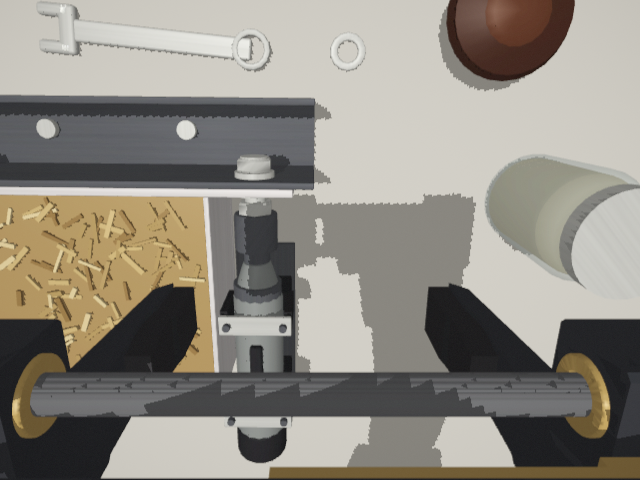

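The wrist view shows the driven head at (254,163), its washer below at (254,175), and the driver running down column 262. The prediction was (258,168), so it's about 3 mm off to the left.

Run:
```python
from plant import *
from h import *
from scipy.spatial.transform import Rotation as R
s=get_state();M=R.from_quat(s["eef_rot"]).as_matrix();d=snapshot("wrist");p=s["tool_pos"];print(p)
for u,v,z in((254,155,.077),(254,168,.077),(254,162,.077),(254,179,.065)):
    w=onz(d,u,v,z);print(u,v,w.round(4),"cm",(100*M.T@(w-p)).round(2))
for z in(.09,.096):
  a,b=onz(d,10,97,z),onz(d,310,101,z);print("far edge",a,b,np.arctan2((a-b)[0],(a-b)[1]),(100*M.T@(b-p)).round(2))
```

```text
[ 0.49729285 -0.22962995  0.24958385]
254 155 [ 0.5446 -0.2008  0.077 ] cm [ 3.72 -4.08 17.27]
254 168 [ 0.5357 -0.1978  0.077 ] cm [ 2.79 -4.11 17.27]
254 162 [ 0.5398 -0.1992  0.077 ] cm [ 3.22 -4.1  17.27]
254 179 [ 0.5265 -0.193   0.065 ] cm [ 1.76 -4.31 18.47]
far edge [ 0.62737038 -0.0603187   0.09      ] [ 0.56886857 -0.24988919  0.09      ] 0.29932961163539096 [ 7.43 -0.05 15.96]
far edge [ 0.6262044  -0.06420459  0.096     ] [ 0.56889533 -0.24991008  0.096     ] 0.29932961163539085 [ 7.44 -0.05 15.36]
```

send_rows:
  motion:
    - {"x": 1.1, "y": -1.4, "z": 3, "rx": 0, "ry": 0, "rz": 0, "jaw": 8.8}
    - {"x": 1.1, "y": -1.4, "z": 3, "rx": 0, "ry": 0, "rz": 0, "jaw": 8.8}
    - {"x": 1.1, "y": -1.3, "z": 2, "rx": 0, "ry": 0, "rz": 0, "jaw": 8.8}
    - {"x": 0, "y": 0, "z": 0, "rx": 0, "ry": 0, "rz": 0, "jaw": 8.8}
    - {"x": 0, "y": 0, "z": 0, "rx": 0, "ry": 0, "rz": 0, "jaw": 8.8}

```text
clock: 2.85
tool_pos: [0.5379, -0.2044, 0.1699]
eef_rot: [0.989, -0.146, -0.001, 0.001]
contact_force: [0.2, 0.3, 0.3]
opening: 0.999
finger_force: 0.0
```

Run:
```python
from plant import *
import cv2
from h import *
from scipy.spatial.transform import Rotation as R
for i in range(3): d=snapshot("wrist")
s=get_state();M=R.from_quat(s["eef_rot"]).as_matrix();print(s["clock"],s["tool_pos"],M.round(4))
import pickle;pickle.dump((d,s),open("w3.pkl","wb"))
cv2.imwrite("pics/w3.png",np.clip(d["img"][:,:,::-1]*1.3,0,255))
for h in([.536,-.195,.065],[.54,-.199,.065]):print("px",proj(d,h),"tool err cm",100*M.T@(h-s["tool_pos"]))
```

```text
3.0 [ 0.53855295 -0.20465068  0.17110232] [[ 0.9572 -0.2895  0.0013]
 [-0.2895 -0.9572 -0.0017]
 [ 0.0018  0.0012 -1.    ]]
px (np.float64(296.00906592842216), np.float64(240.71412584660683)) tool err cm [-0.54264687 -0.86306184 10.60821425]
px (np.float64(300.4087152318266), np.float64(232.74587368571366)) tool err cm [-0.04398198 -0.59598162 10.60943601][ WARN:0@0.915] global loadsave.cpp:1063 imwrite_ Unsupported depth image for selected encoder is fallbacked to CV_8U.
```

View pics/w3.png

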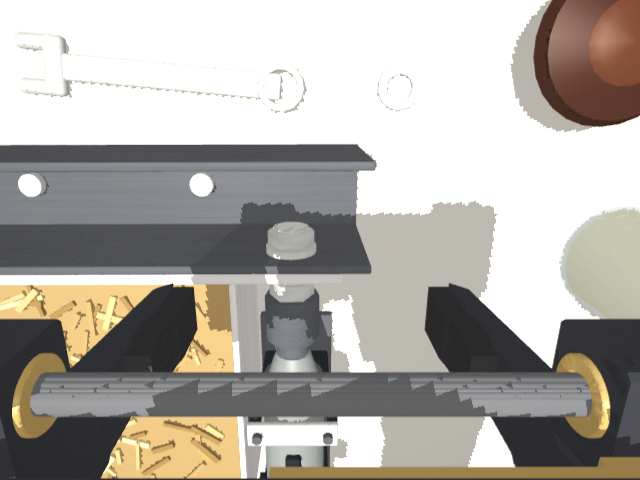

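Settled closer view: the rail lies level in the picture, so the tool is aligned. The head is at columns 267-316 (centre 291.5), rows 222-256. The wall tops' inner edges are near row 167 (far) and row 265 (near).

Run:
```python
import pickle
from h import *
from scipy.spatial.transform import Rotation as R
d,s=pickle.load(open("w3.pkl","rb"));M=R.from_quat(s["eef_rot"]).as_matrix();p=s["tool_pos"]
g=lambda u,v,z:(100*M.T@(onz(d,u,v,z)-p)).round(2)
for z in(.09,.096):
    print(z,[g(291,v,z)[0] for v in(160,167,265,271)],"end",g(372,265,z),g(370,168,z))
print([ (v,g(291.5,v,.065)) for v in(225,234,243)], g(291.5,222,.077),g(291.5,243,.053))
im=d["img"].astype(int).sum(2)
print("col220",im[140:285,230].tolist())
print("col291",im[215:280,291].tolist())
```

```text
0.09 [np.float64(4.61), np.float64(4.25), np.float64(-1.09), np.float64(-1.45)] end [-1.1   3.35  8.11] [4.19 3.03 8.12]
0.096 [np.float64(4.69), np.float64(4.34), np.float64(-0.85), np.float64(-1.2)] end [-0.86  3.26  7.51] [4.29 2.95 7.52]
[(225, array([ 0.44, -1.12, 10.61])), (234, array([-0.12, -1.13, 10.61])), (243, array([-0.69, -1.13, 10.61]))] [ 0.97 -1.06  9.41] [-1.1  -1.19 11.81]
col220 [643, 643, 643, 601, 431, 181, 185, 186, 187, 187, 183, 184, 184, 187, 183, 187, 185, 180, 188, 193, 188, 211, 276, 329, 339, 329, 325, 322, 310, 305, 282, 306, 331, 332, 339, 339, 335, 338, 343, 344, 340, 340, 339, 341, 335, 335, 339, 334, 336, 337, 334, 336, 334, 330, 325, 323, 326, 326, 328, 333, 333, 332, 331, 330, 329, 329, 329, 324, 328, 330, 324, 332, 334, 329, 334, 331, 325, 324, 322, 328, 331, 325, 324, 291, 221, 186, 187, 185, 182, 180, 186, 180, 168, 172, 166, 166, 165, 162, 167, 164, 162, 159, 169, 163, 169, 171, 172, 165, 174, 171, 169, 169, 168, 165, 166, 165, 172, 169, 169, 171, 169, 168, 170, 169, 166, 169, 176, 185, 194, 191, 192, 187, 185, 181, 351, 438, 452, 450, 450, 454, 451, 449, 448, 436, 427]
col291 [191, 191, 193, 188, 189, 186, 258, 368, 406, 408, 405, 386, 373, 372, 372, 390, 481, 471, 404, 399, 400, 398, 398, 399, 401, 400, 399, 399, 396, 396, 398, 398, 399, 396, 381, 371, 374, 379, 401, 416, 415, 417, 414, 416, 360, 243, 174, 172, 170, 168, 170, 182, 190, 193, 195, 191, 185, 185, 212, 369, 440, 450, 449, 448, 452]
```

All the checks agree: the head is at tool x ≈ -0.1 cm, y ≈ -1.12 cm, and the channel's mid-line at +1.57 cm. I'll aim the pads 5.5 mm past the head's centre to clear the wall and washer, then descend.

send_rows:
  motion:
    - {"x": 0.4, "y": -0.6, "z": 0, "rx": 0, "ry": 0, "rz": 0, "jaw": 8.8}
    - {"x": 0.05, "y": -0.5, "z": 1, "rx": 0, "ry": 0, "rz": 0, "jaw": 8.8}
    - {"x": 0, "y": 0, "z": 2, "rx": 0, "ry": 0, "rz": 0, "jaw": 8.8}
    - {"x": 0, "y": 0, "z": 2, "rx": 0, "ry": 0, "rz": 0, "jaw": 8.8}
    - {"x": 0, "y": 0, "z": 1, "rx": 0, "ry": 0, "rz": 0, "jaw": 8.8}

```text
clock: 3.5
tool_pos: [0.5458, -0.1925, 0.108]
eef_rot: [0.989, -0.145, -0.001, -0.0]
contact_force: [-0.1, -0.5, 0.6]
opening: 0.996
finger_force: 0.0
```

send_rows:
  motion:
    - {"x": 0, "y": 0, "z": 0, "rx": 0, "ry": 0, "rz": 0, "jaw": 8.8}
    - {"x": 0, "y": 0, "z": 1, "rx": 0, "ry": 0, "rz": 0, "jaw": 8.8}
    - {"x": 0, "y": 0, "z": 1, "rx": 0, "ry": 0, "rz": 0, "jaw": 8.8}
    - {"x": 0, "y": 0, "z": 0, "rx": 0, "ry": 0, "rz": 0, "jaw": 8.8}
    - {"x": 0, "y": 0, "z": 0, "rx": 0, "ry": 0, "rz": 0, "jaw": 8.8}

```text
clock: 4.0
tool_pos: [0.5465, -0.1935, 0.0896]
eef_rot: [0.989, -0.145, -0.0, 0.0]
contact_force: [0.2, -0.2, -0.0]
opening: 1.001
finger_force: 0.0
```

Run:
```python
from plant import *
import pickle
from h import *
from scipy.spatial.transform import Rotation as R
d0,s0=pickle.load(open("w3.pkl","rb"));M0=R.from_quat(s0["eef_rot"]).as_matrix()
s=get_state();M=R.from_quat(s["eef_rot"]).as_matrix();print(s["tool_pos"],s["contact_force"],M.round(3))
h=s0["tool_pos"]+M0@np.array([-.001,-.0112,.106]);print("head",h,"rel cm",100*M.T@(h-s["tool_pos"]))
```

```text
[ 0.54648476 -0.19348447  0.08964208] [ 0.18736694 -0.20673127 -0.02620591] [[ 0.958 -0.287 -0.   ]
 [-0.287 -0.958 -0.   ]
 [-0.     0.    -1.   ]]
head [ 0.54098062 -0.19382187  0.06508683] rel cm [-0.51705912  0.19017187  2.45564299]
```

Contact-free. I'll correct y by +0.15 cm, go down 3.1 cm, then start closing.

send_rows:
  motion:
    - {"x": 0, "y": 0.15, "z": 1, "rx": 0, "ry": 0, "rz": 0, "jaw": 8.8}
    - {"x": 0, "y": 0, "z": 1, "rx": 0, "ry": 0, "rz": 0, "jaw": 8.8}
    - {"x": 0, "y": 0, "z": 1.1, "rx": 0, "ry": 0, "rz": 0, "jaw": 8.8}
    - {"x": 0, "y": 0, "z": 0, "rx": 0, "ry": 0, "rz": 0, "jaw": 7}
    - {"x": 0, "y": 0, "z": 0, "rx": 0, "ry": 0, "rz": 0, "jaw": 5}

```text
clock: 4.5
tool_pos: [0.5458, -0.1948, 0.0582]
eef_rot: [0.989, -0.145, -0.0, -0.0]
contact_force: [-0.4, -0.0, 0.9]
opening: 0.841
finger_force: 0.0
```

send_rows:
  motion:
    - {"x": 0, "y": 0, "z": 0, "rx": 0, "ry": 0, "rz": 0, "jaw": 4}
    - {"x": 0, "y": 0, "z": 0, "rx": 0, "ry": 0, "rz": 0, "jaw": 3.5}
    - {"x": 0, "y": 0, "z": 0, "rx": 0, "ry": 0, "rz": 0, "jaw": 3}
    - {"x": 0, "y": 0, "z": 0, "rx": 0, "ry": 0, "rz": 0, "jaw": 2.5}
    - {"x": 0, "y": 0, "z": 0, "rx": 0, "ry": 0, "rz": 0, "jaw": 2}

```text
clock: 5.0
tool_pos: [0.5462, -0.1949, 0.0589]
eef_rot: [0.989, -0.145, 0.0, 0.0]
contact_force: [-0.1, -0.2, -0.6]
opening: 0.39
finger_force: 0.0
```

send_rows:
  motion:
    - {"x": 0, "y": 0, "z": 0, "rx": 0, "ry": 0, "rz": 0, "jaw": 1.5}
    - {"x": 0, "y": 0, "z": 0, "rx": 0, "ry": 0, "rz": 0, "jaw": 1}
    - {"x": 0, "y": 0, "z": 0, "rx": 0, "ry": 0, "rz": 0, "jaw": 0.5}
    - {"x": 0, "y": 0, "z": 0, "rx": 0, "ry": 0, "rz": 0, "jaw": 0.5}
    - {"x": 0, "y": 0, "z": 0, "rx": 0, "ry": 0, "rz": 0, "jaw": 0.5}

```text
clock: 5.5
tool_pos: [0.5462, -0.1949, 0.0589]
eef_rot: [0.989, -0.145, 0.0, 0.0]
contact_force: [-0.0, 0.4, 1.7]
opening: 0.259
finger_force: 49.6
```

Gripped at 22.8 mm (24 across flats) with 50 N and almost no side load. Next I hold, watching the state.

send_rows:
  motion:
    - {"x": 0, "y": 0, "z": 0, "rx": 0, "ry": 0, "rz": 0, "jaw": 0.5}
    - {"x": 0, "y": 0, "z": 0, "rx": 0, "ry": 0, "rz": 0, "jaw": 0.5}
    - {"x": 0, "y": 0, "z": 0, "rx": 0, "ry": 0, "rz": 0, "jaw": 0.5}
    - {"x": 0, "y": 0, "z": 0, "rx": 0, "ry": 0, "rz": 0, "jaw": 0.5}
    - {"x": 0, "y": 0, "z": 0, "rx": 0, "ry": 0, "rz": 0, "jaw": 0.5}

```text
clock: 6.0
tool_pos: [0.5462, -0.1949, 0.0588]
eef_rot: [0.989, -0.145, 0.0, 0.0]
contact_force: [-1.8, -0.1, 3.9]
opening: 0.258
finger_force: 49.6
```

Run:
```python
from plant import *
import cv2,numpy as np
s=get_state();print(s.keys(),s["moment"],s["finger_force"],s["opening"])
a=snapshot("wrist")["img"];cv2.imwrite("pics/w4.png",a[:,:,::-1])
for i in range(100): snapshot("top")
s=get_state();print(s["clock"],s["tool_pos"],s["moment"],s["finger_force"],s["opening"],{k:v for k,v in s.items() if "nut" in k})
```

```text
dict_keys(['clock', 'q', 'qd', 'joint_torque', 'tool_pos', 'eef_rot', 'contact_force', 'moment', 'finger_force', 'opening']) [0.17830606 0.08425839 0.01465067] 49.58633825095603 0.2575899329446647
11.05 [ 0.54614919 -0.19487415  0.05879881] [ 0.21151458  0.15564322 -0.02582526] 49.58006975648459 0.2580016828077573 {}
```

View pics/w4.png

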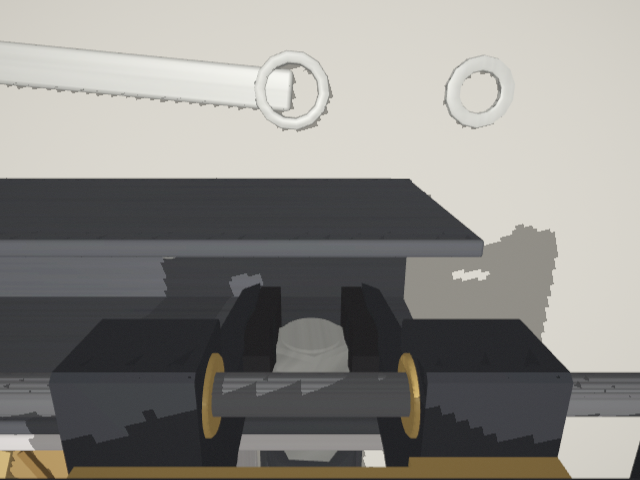

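The head sits between the pads (columns 275-348), and the 0.2 N m moment shows the driver's torque being held. I'll keep holding past 10 s with some margin.

Run:
```python
from plant import *
for j in range(4):
    for i in range(20): snapshot("top")
    s=get_state();print(s["clock"],s["tool_pos"].round(4),s["moment"].round(3),s["contact_force"].round(1),s["finger_force"],s["opening"])
```

```text
12.05 [ 0.5462 -0.1949  0.0588] [0.269 0.141 0.005] [0.3 1.1 4.1] 49.58007430366706 0.2582416258158208
13.05 [ 0.5461 -0.1949  0.0588] [ 0.257  0.119 -0.009] [-0.6  0.5  4.5] 49.58006344124442 0.2557652463119416
14.05 [ 0.5462 -0.1949  0.0588] [ 0.237  0.094 -0.001] [-0.1  0.9  5.2] 49.58002351457253 0.25592385950108554
15.05 [ 0.5462 -0.1949  0.0588] [0.342 0.148 0.028] [-1.2  0.3  4.9] 49.93910726654576 0.2584965557902534
```

send_rows:
  motion:
    - {"x": 0, "y": 0, "z": 0, "rx": 0, "ry": 0, "rz": 0, "jaw": 0.5}
    - {"x": 0, "y": 0, "z": 0, "rx": 0, "ry": 0, "rz": 0, "jaw": 0.5}
    - {"x": 0, "y": 0, "z": 0, "rx": 0, "ry": 0, "rz": 0, "jaw": 0.5}
    - {"x": 0, "y": 0, "z": 0, "rx": 0, "ry": 0, "rz": 0, "jaw": 0.5}
    - {"x": 0, "y": 0, "z": 0, "rx": 0, "ry": 0, "rz": 0, "jaw": 0.5}

```text
clock: 15.55
tool_pos: [0.5462, -0.1949, 0.0588]
eef_rot: [0.989, -0.145, 0.0, -0.0]
contact_force: [-1.0, 0.8, 6.0]
opening: 0.255
finger_force: 49.9
```

send_rows:
  motion:
    - {"x": 0, "y": 0, "z": 0, "rx": 0, "ry": 0, "rz": 0, "jaw": 0.5}
    - {"x": 0, "y": 0, "z": 0, "rx": 0, "ry": 0, "rz": 0, "jaw": 0.5}
    - {"x": 0, "y": 0, "z": 0, "rx": 0, "ry": 0, "rz": 0, "jaw": 0.5}
    - {"x": 0, "y": 0, "z": 0, "rx": 0, "ry": 0, "rz": 0, "jaw": 0.5}
    - {"x": 0, "y": 0, "z": 0, "rx": 0, "ry": 0, "rz": 0, "jaw": 0.5}

```text
clock: 16.05
tool_pos: [0.5462, -0.1949, 0.0588]
eef_rot: [0.989, -0.145, 0.0, -0.0]
contact_force: [-0.2, 0.7, 4.4]
opening: 0.26
finger_force: 49.9
```

send_rows:
  motion:
    - {"x": 0, "y": 0, "z": 0, "rx": 0, "ry": 0, "rz": 0, "jaw": 0.5}
    - {"x": 0, "y": 0, "z": 0, "rx": 0, "ry": 0, "rz": 0, "jaw": 0.5}
    - {"x": 0, "y": 0, "z": 0, "rx": 0, "ry": 0, "rz": 0, "jaw": 0.5}
    - {"x": 0, "y": 0, "z": 0, "rx": 0, "ry": 0, "rz": 0, "jaw": 0.5}
    - {"x": 0, "y": 0, "z": 0, "rx": 0, "ry": 0, "rz": 0, "jaw": 0.5}

```text
clock: 16.55
tool_pos: [0.5462, -0.1949, 0.0588]
eef_rot: [0.989, -0.145, 0.0, 0.0]
contact_force: [-0.5, 1.5, 5.9]
opening: 0.253
finger_force: 49.9
```

send_rows:
  motion:
    - {"x": 0, "y": 0, "z": 0, "rx": 0, "ry": 0, "rz": 0, "jaw": 0.5}
    - {"x": 0, "y": 0, "z": 0, "rx": 0, "ry": 0, "rz": 0, "jaw": 0.5}
    - {"x": 0, "y": 0, "z": 0, "rx": 0, "ry": 0, "rz": 0, "jaw": 0.5}
    - {"x": 0, "y": 0, "z": 0, "rx": 0, "ry": 0, "rz": 0, "jaw": 0.5}
    - {"x": 0, "y": 0, "z": 0, "rx": 0, "ry": 0, "rz": 0, "jaw": 0.5}

```text
clock: 17.05
tool_pos: [0.5461, -0.1948, 0.0588]
eef_rot: [0.989, -0.145, 0.0, -0.0]
contact_force: [0.1, -0.2, 4.8]
opening: 0.262
finger_force: 49.9
```

send_rows:
  motion:
    - {"x": 0, "y": 0, "z": 0, "rx": 0, "ry": 0, "rz": 0, "jaw": 0.5}
    - {"x": 0, "y": 0, "z": 0, "rx": 0, "ry": 0, "rz": 0, "jaw": 0.5}
    - {"x": 0, "y": 0, "z": 0, "rx": 0, "ry": 0, "rz": 0, "jaw": 0.5}
    - {"x": 0, "y": 0, "z": 0, "rx": 0, "ry": 0, "rz": 0, "jaw": 0.5}
    - {"x": 0, "y": 0, "z": 0, "rx": 0, "ry": 0, "rz": 0, "jaw": 0.5}

```text
clock: 17.55
tool_pos: [0.5462, -0.1949, 0.0588]
eef_rot: [0.989, -0.145, 0.0, 0.0]
contact_force: [-0.6, 0.7, 4.8]
opening: 0.262
finger_force: 49.9
```

send_rows:
  motion:
    - {"x": 0, "y": 0, "z": 0, "rx": 0, "ry": 0, "rz": 0, "jaw": 0.5}
    - {"x": 0, "y": 0, "z": 0, "rx": 0, "ry": 0, "rz": 0, "jaw": 0.5}
    - {"x": 0, "y": 0, "z": 0, "rx": 0, "ry": 0, "rz": 0, "jaw": 0.5}
    - {"x": 0, "y": 0, "z": 0, "rx": 0, "ry": 0, "rz": 0, "jaw": 0.5}
    - {"x": 0, "y": 0, "z": 0, "rx": 0, "ry": 0, "rz": 0, "jaw": 0.5}

```text
clock: 18.05
tool_pos: [0.5462, -0.1949, 0.0588]
eef_rot: [0.989, -0.145, 0.0, -0.0]
contact_force: [-0.6, 0.6, 4.1]
opening: 0.255
finger_force: 49.9
```

send_rows:
  motion:
    - {"x": 0, "y": 0, "z": 0, "rx": 0, "ry": 0, "rz": 0, "jaw": 0.5}
    - {"x": 0, "y": 0, "z": 0, "rx": 0, "ry": 0, "rz": 0, "jaw": 0.5}
    - {"x": 0, "y": 0, "z": 0, "rx": 0, "ry": 0, "rz": 0, "jaw": 0.5}
    - {"x": 0, "y": 0, "z": 0, "rx": 0, "ry": 0, "rz": 0, "jaw": 0.5}
    - {"x": 0, "y": 0, "z": 0, "rx": 0, "ry": 0, "rz": 0, "jaw": 0.5}

```text
clock: 18.55
tool_pos: [0.5462, -0.1949, 0.0588]
eef_rot: [0.989, -0.145, 0.0, -0.0]
contact_force: [-0.8, 0.7, 5.3]
opening: 0.258
finger_force: 49.9
```

send_rows:
  motion:
    - {"x": 0, "y": 0, "z": 0, "rx": 0, "ry": 0, "rz": 0, "jaw": 0.5}
    - {"x": 0, "y": 0, "z": 0, "rx": 0, "ry": 0, "rz": 0, "jaw": 0.5}
    - {"x": 0, "y": 0, "z": 0, "rx": 0, "ry": 0, "rz": 0, "jaw": 0.5}
    - {"x": 0, "y": 0, "z": 0, "rx": 0, "ry": 0, "rz": 0, "jaw": 0.5}
    - {"x": 0, "y": 0, "z": 0, "rx": 0, "ry": 0, "rz": 0, "jaw": 0.5}

```text
clock: 19.05
tool_pos: [0.5462, -0.1949, 0.0588]
eef_rot: [0.989, -0.145, 0.0, -0.0]
contact_force: [-1.4, 1.9, 5.3]
opening: 0.257
finger_force: 49.9
```

At about 15 s the finger force stepped up and the moment rose, which fits the driver stalling with the nut home. The head has been held 13.5 s, so I'm handing in.

```bash
python3 -c "
from plant import *
print(finish_job())"
```

```text
the job is handed in; nothing more can be done
None
```

I handed the job in with the driven bolt's head gripped at 50 N and steady; it had been held for about 13.5 s of the driver's 10 s run. There was no nut reading to check, but the load changed at about 15 s as it would when the driver stalls with the nut home.

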